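# Release a door knob with the poke pin and draw it off its spindle

### The arm

A 6-joint arm with a two-finger parallel gripper is mounted at the origin on a cart in front of the work surface, level with it; the furniture and walls round the work are solid. World frame = base frame: x ahead of the robot, y to its left, z up, the work surface at z = 0. Lengths are in mm, angles in degrees, forces in N, time in s.
With the tool pointing down it reaches from about 375 to 975 mm from the base axis. Payload 3.8 kg.
Tool frame: the origin (TCP) lies midway between the tips of the shut fingers; the grasp point (between the pads) lies arm.pinch_z behind it (arm.pinch_z is the distance from the TCP to the grasp point, in mm); z points along the fingers, y is the line along which they close (so a half turn about z gives the same grasp; the last joint's range is limited). The gripper opens to 88 mm and grips with 3 to 60 N. Pads are 18 mm wide; open, the fingers measure 123 mm over their backs; the gripper's body (75 mm by 187 mm) begins 45 mm behind the grasp point.
Start: joints at [73.516, 15.12, 91.902, -0, 72.978, -2.114], TCP at [167.519, 653.877, 238.706] pointing down, gripper open.
Joint ranges: [-150.88, 150.88], [-54.13, 125.18], [17.81, 147.31], [-75.09, 255.09], [0, 152.58], [-146.25, 146.25]. Speed limits (degrees/s): [147.25, 147.25, 180, 180, 180, 180].

### API

Orientations are given as a 3x3 rotation matrix whose columns are the frame's x, y, z axes.
In Python, from workcell import arm gives the robot as it stands. The module is installed in compiled form; this text tells all that it offers.
- The arm moves only by the tool servo_tool, never from a script. Its argument "moves" is one flat list of numbers, 5 for each row, row after row: the opening in per cent of the stroke, from 0 (shut) to 100 (fully open), then the shift along the tool's x, y, z in cm, then the turn about the tool's z in degrees. A call has 1 to 20 rows; each row shifts and turns the commanded pose from where the row before left it, along the tool's axes as they then stand; what a row does not reach is not made up. A row lasts 1/12 s, in which the tool goes at most 41.7 mm and 7.16 degrees, less where a joint would pass 70% of its speed; a pose out of reach is approached as far as the arm can. A call is refused whole if a number of a shift passes 4.17 or a number of a turn 7.16, either way. A call with a gripper value outside its range is refused whole. The fingers move at their own pace and stop on an object; "force" is the grip in N (left out, the last holds). Time passes only in rows, so rows that do not move let the fingers close. It gives the time, the measured TCP pose, the force, the opening and the grip force at its end, in the units of the state.
- arm.observe(): the state, without advancing time (a new reading comes with each control period).
- arm.get_image(name): name is "scene" or "side" or "wrist"; returns a dict with "color" (420x560x3 uint8, red, green, blue), "intrinsics" (3x3 intrinsics, pixels), "R" (3x3) and "t" (3): a world point X has camera coordinates R X + t. Camera axes: x right, y down, z forward; pixel columns grow to the right and rows downward; lengths in mm; the calibration is good to about 2 mm. A picture is of the moment at which its call begins. There is no depth.
- arm.finish_job(): hands the job in; it is judged then, once.
The state is a dict: "clock": time; "joints": joint angles; "qd": joint speeds; "tau": joint torques, N m; "eef_pos": TCP position; "tool_rot": TCP orientation; "wrist_force": force on the tool from outside, world axes, zero at the start; "moment": the same for the moment, N m; "gripper_width": opening from 0.0 (shut) to 1.0 (fully open); "grip_force": force on a finger pad.
Only numpy, scipy, OpenCV 4.12 (cv2) and the standard library are available. Lean on these libraries where they do the work, as an engineer would, in place of code of your own. Each camera call takes 0.05 s, during which the arm holds its last target. There are 200 camera calls.

### The job

The knob of the lock on the door-section mount has to come off so that its cylinder can be rekeyed. Take the red-handled release pin from the tool stand, reach down through the small hole in the top of the knob's square shank and press in the spring catch hidden inside; keeping it pressed, draw the knob a little way out with the pin so that it cannot snap back on the catch. Then put the pin back upright in the stand, pull the knob off its spindle and lay it in the steel parts tray. Feel for the catch and do not force it: neither the pin nor the knob may be wrenched, and the other things stay where they are.

Things in the scene. Friction and masses are not known exactly. Their poses are not given: they have to be found in the camera images.
- door_mount: Fixed upright piece of a door, 45 mm thick, 116 wide, top 126 above the bench, on a plywood base 112 x 124 x 16 mm, with a knob set. Origin: centre of the base's underside; x points away from the knob to be removed, z up. A 62 mm square rose ends at x = -30.5 mm; from it a 14 mm square spindle, axis z = 90 mm, runs to x = -64.5. The knob on the far side (to x = +81) stays on.
- catch_place (a point): Point on the spindle's upper face, z = 97, x = -46.5 mm in the door mount's frame. Here, in a slot 8 mm wide and 12 deep from x = -34 to -63.5, sits the trip stud of the catch, brass, 5.5 mm across. At rest its top is anywhere from 4.5 mm above to 5 mm below this point (differs from lock to lock, not measured), inside or below the knob's hole. Fixed.
- spindle_tip (a point): Centre of the spindle's free end. How the trip stud feels: about 1.5 N at first, rising to 5.5 N over 5.5 mm of travel, then a firm stop. Only in the last millimetre before the stop is the knob free to slide, and only while the stud is kept pressed. More than 15 N on the pin bends the pin or the stud; more than 40 N on the knob harms the catch.
- lock_knob: The knob to be removed, aluminium, 0.22 kg. Square shank 30.5 mm wide, 35 long, bore 16.5 mm (1.25 mm play on the spindle). Origin: on its axis, under the access hole; axes as the door mount's. Shank from x = +15 to -20 mm, head -20 to -48, bore's roof z = +8.25. Home: x = -46.5, z = 88.75 mm in the door mount's frame. Slides to -x: after 4 mm it holds the catch down, after 33 it is off.
- knob_hole (a point): Centre of the mouth of the access hole in the upper face of the knob's shank: a round hole of 7 mm diameter, 7 mm deep, straight down, 15.25 mm above the knob's origin. At home the trip stud of the catch lies inside or below it. Moves with the knob.
- knob_head (a point): Centre of the knob's round head, on its axis, at x = -34 mm in the knob's frame: the place to grip it across. Diameter 50 mm; its sides are straight from x = -26 to -42 mm.
- release_pin: The release pin, a hand tool standing upright in the tool stand, about 60 g: red square handle 14 x 14 mm, from 8 to 64 mm above the origin (66 mm with its cap), a brass ferrule of 13.6 mm diameter below it, then a straight steel pin of 4.5 mm diameter and 58 mm length, pointing down. Origin: underside of the ferrule, on the axis, where it rests on the stand; z up along the handle.
- pin_tip (a point): Tip of the release pin, 58 mm below its origin on the axis.
- awl: A second tool of the same shape with a dark wooden handle and a 6.8 mm shaft, too thick for this job; it stands in the other end hole of the stand and must stay there. It and the release pin may have changed places.
- tool_stand: Fixed pale wooden block 112 x 46 mm, 66 mm high, with three upright through holes of 8 mm diameter along its x axis at x = -36, 0 and +36 mm, y = 0. Origin: centre of its underside. The release pin stands in one end hole, the awl in the other, the middle one is empty.
- parts_tray: Fixed shallow steel tray 130 (x) x 140 (y) x 18 mm, wall and floor 3 mm. Origin: centre of its underside.
- lock_cylinder: Bystander: loose lock cylinder 17 x 64 x 43 mm. Origin: centre of its underside.
- padlock: Bystander: loose brass padlock lying flat, 60 x 40 x 14 mm. Origin: centre of its underside.
- oil_bottle: Bystander: loose white and yellow bottle with a red spout, 43 mm across, 130 mm high. Origin: centre of its underside.
- car_key: Bystander: loose black-headed car key lying flat, 79 x 32 x 8 mm. Origin: centre of its underside.
There are look-alikes about, which are no part of the job. There is more than one size of the tool_stand; the one meant has the size given above.

How it is judged (in metres and radians):
On the way, in this order (a step that is already met when the one before it is completed fails the run):
1. with the knob still home, the release pin reaches through the knob's hole and presses on the trip stud of the catch (x of pin_tip in the frame of lock_knob between -0.0045 and 0.0045 m and y of pin_tip in the frame of lock_knob between -0.0045 and 0.0045 m and z of pin_tip in the frame of lock_knob below 0.0135 m and contact force between release_pin and door_mount above 3 N and x of lock_knob in the frame of door_mount between -0.0495 and -0.0435 m), for 0.1 s.
2. with the pin still in the hole the knob has been drawn at least 4 mm out, past the catch (x of pin_tip in the frame of lock_knob between -0.0045 and 0.0045 m and y of pin_tip in the frame of lock_knob between -0.0045 and 0.0045 m and z of pin_tip in the frame of lock_knob below 0.0135 m and x of lock_knob in the frame of door_mount below -0.0505 m), for 0.1 s.
At the end, for the whole second after the job is handed in: The knob lies at rest in the parts tray (origin within 60 mm of the tray's centre along its x and 65 mm along y, under 40 mm above its underside, resting on the tray); the release pin stands at rest in a hole of the stand, within 0.1 rad of upright, ferrule within 3 mm of the stand's top (x of lock_knob in the frame of parts_tray between -0.06 and 0.06 m and y of lock_knob in the frame of parts_tray between -0.065 and 0.065 m and z of lock_knob in the frame of parts_tray below 0.04 m and linear speed of each of lock_knob, release_pin below 0.02 m/s and contact force between lock_knob and parts_tray above 0.5 N and x of release_pin in the frame of tool_stand between -0.042 and 0.042 m and y of release_pin in the frame of tool_stand between -0.006 and 0.006 m and z of release_pin in the frame of tool_stand between 0.063 and 0.069 m and angle between release_pin's own z axis and vertical below 0.1 rad); the robot touches nothing.
It fails at once if the release pin is forced with more than 15 N against the catch, the spindle or any other part of the door mount (contact force between release_pin and door_mount above 15 N).
It fails at once if the knob is wrenched with more than 40 N against the catch, the spindle or any other part of the door mount (contact force between lock_knob and door_mount above 40 N).
It fails at once if the release pin is pressed or dragged against the knob with more than 15 N (contact force between release_pin and lock_knob above 15 N).
It fails at once if the awl is moved by more than 10 mm, or the lock cylinder, padlock, oil bottle or car key by more than 20 mm (distance of awl from where it was at the start of the episode above 0.01 m or distance of any of lock_cylinder, padlock, oil_bottle, car_key from where it was at the start of the episode above 0.02 m).
It also fails if it takes over 72 s, if anything falls off the work surface, if the arm or the gripper's body presses on something with over 40 N, if the wrist force passes 120 N, or if a joint passes its speed limit or range.

## Working session

There is one attempt and no reset: what is moved stays moved. The work goes in short steps, Python scripts to look and compute and a tool call to move; the robot and the scene stay as the last step left them, time stands still between calls to the robot, and variables do not carry over. Pictures are saved under pics/ and viewed, at most 10 in all, crops included, and the job is handed in when it is done.

Besides the shell and the picture viewer there is one more tool, called as name(argument=value, ...), one argument or row to a line, values as JSON. servo_tool: Moves the arm, as the interface text tells. Its arguments: {"type":"object","properties":{"moves":{"type":"array","items":{"type":"number"}},"force":{"type":"number"}},"required":["moves"]}

```bash
mkdir -p pics; cat > h.py <<'E'
import numpy as np, cv2, pickle
from workcell import arm
def snap(n,f):
    d=arm.get_image(n); cv2.imwrite(f'pics/{f}.png',d['color'][:,:,::-1]); pickle.dump(d,open(f'pics/{f}.pkl','wb')); return d
def load(f): return pickle.load(open(f'pics/{f}.pkl','rb'))
def ray(d,u,v):
    R=np.array(d['R']);t=np.array(d['t']);K=np.array(d['intrinsics'])
    c=-R.T@t; r=R.T@np.linalg.solve(K,[u,v,1.]); return c,r/np.linalg.norm(r)
def onz(d,u,v,z):
    c,r=ray(d,u,v); return c+r*(z-c[2])/r[2]
def proj(d,X):
    p=np.array(d['intrinsics'])@(np.array(d['R'])@np.array(X,float)+np.array(d['t'])); return p[:2]/p[2]
def two(a,ua,b,ub):
    A=[];B=[]
    for d,u in((a,ua),(b,ub)):
        c,r=ray(d,*u);P=np.eye(3)-np.outer(r,r);A.append(P);B.append(P@c)
    return np.linalg.solve(sum(A),sum(B))
E
python3 - <<'E'
from h import *
a=snap('scene','s0');b=snap('side','d0');c=snap('wrist','w0')
cv2.imwrite('pics/all.png',cv2.resize(np.vstack([np.hstack([a['color'],b['color']])])[:,:,::-1],None,fx=.714,fy=.714))
for d in(a,b,c): print(ray(d,280,210), d['intrinsics'][0])
s=arm.observe();print(s,arm.pinch_z)
E
```

```text
(array([197.33189653, 407.53923111, 827.46212141]), array([ 0.3422678 , -0.59695097, -0.72560478])) [459.18425489   0.         284.97226578]
(array([ -12.88756919, -996.0397016 ,  515.47685789]), array([ 0.48901683,  0.77824794, -0.39394502])) [511.29893076   0.         283.88167539]
(array([100.88449342, 670.73963595, 382.7722002 ]), array([ 0.25467492, -0.05813121, -0.96527791])) [324.52610576   0.         276.84874025]
{'clock': 0.15, 'joints': array([ 7.35153446e+01,  1.51582121e+01,  9.19648979e+01, -1.12631174e-03,
        7.29793473e+01, -2.11455956e+00]), 'qd': array([-0.07668911, -0.07267356, -0.36563832, -0.03667825,  0.10618473,
       -0.01167521]), 'tau': array([-7.88312209e-04, -5.02847064e+01, -3.57468975e+01,  7.28806830e-02,
        2.48671701e-02, -1.26991072e-04]), 'eef_pos': array([167.37227718, 653.3236526 , 237.67092379]), 'tool_rot': array([[-9.68714248e-01,  2.48178296e-01, -4.89397261e-04],
       [ 2.48178774e-01,  9.68712722e-01, -1.72004609e-03],
       [ 4.72072459e-05, -1.78769116e-03, -9.99998401e-01]]), 'wrist_force': array([-0.30376091,  0.3001324 , -0.11715607]), 'moment': array([ 0.0456202 ,  0.00876753, -0.00786335]), 'grip_force': 0.0, 'gripper_width': 1.000382705428154} 18.700000000000003
```

View pics/s0.png

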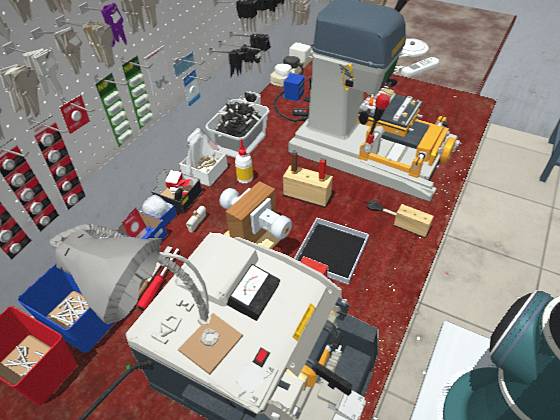

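View pics/d0.png

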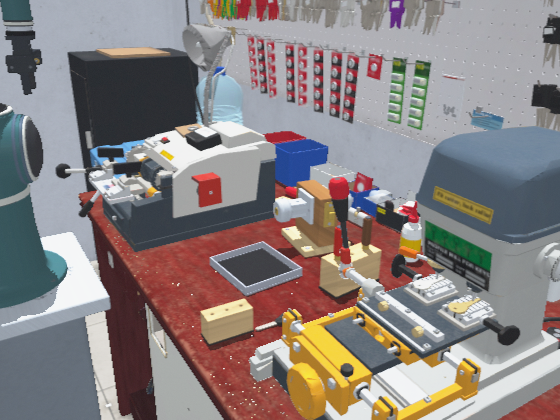

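```bash
python3 - <<'E'
from h import *
a=load('s0')
cv2.imwrite('pics/c1.png',cv2.resize(a['color'][130:290,180:380,::-1],None,fx=4,fy=3.75*1.0667/1.0667 and 4*0.9375,interpolation=cv2.INTER_CUBIC))
for p in [(283,189),(325,206),(333,181),(286,172),(395,222),(430,233),(434,213)]:print(p,onz(a,*p,0),onz(a,*p,66))
E
```

```text
(283, 189) [ 6.16675260e+02 -3.42704305e+02  1.13686838e-13] [ 583.22761151 -282.86341089   66.        ]
(325, 206) [ 494.45060062 -337.27518881    0.        ] [ 470.75183065 -277.8673314    66.        ]
(333, 181) [ 514.17364526 -430.11797714    0.        ] [ 488.90172661 -363.30479704   66.        ]
(286, 172) [ 640.78097366 -404.38947133    0.        ] [ 605.41060645 -339.62844726   66.        ]
(395, 222) [ 322.26287703 -366.43568926    0.        ] [ 312.29813726 -304.70193321   66.        ]
(430, 233) [ 237.87301716 -371.09387357    0.        ] [ 234.63937795 -308.98857161   66.        ]
(434, 213) [ 2.47472631e+02 -4.38940891e+02 -1.13686838e-13] [ 243.47330803 -371.42397755   66.        ]
```

View pics/c1.png

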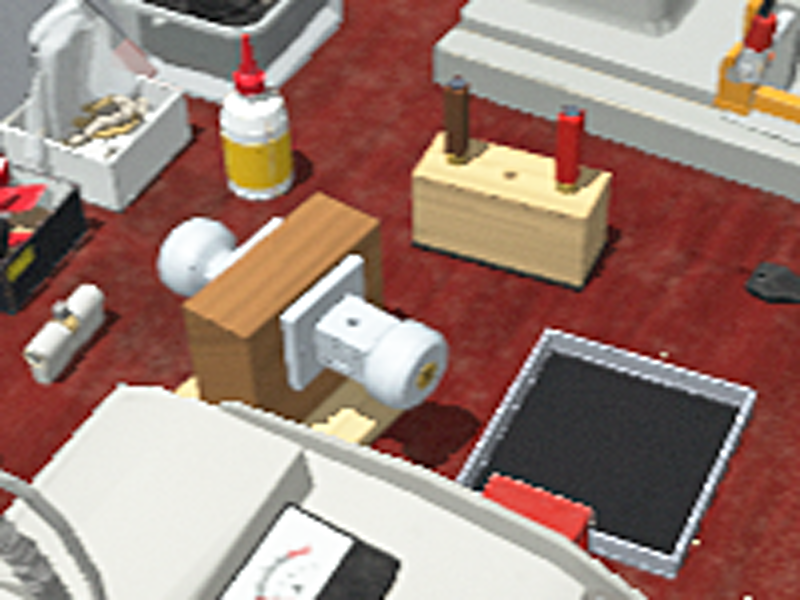

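```bash
python3 - <<'E'
from h import *
a=load('s0');np.set_printoptions(suppress=True,precision=1)
def c(u,v,z):
    p=(180+u/4,130+v/3.75);X=onz(a,*p,z);print((u,v),X);return X
print('stand');S=[c(*p,66) for p in[(436,132),(413,172),(588,218),(610,175)]];print('ctr',sum(S)/4, np.linalg.norm(S[1]-S[2]),np.linalg.norm(S[0]-S[1]),np.degrees(np.arctan2(*(S[2]-S[1])[1::-1])))
c(567,188,66);c(511,174,66);c(456,158,66);c(572,109,132)
print('door');D=[c(*p,126) for p in[(320,194),(383,220),(245,335),(186,308)]];print('ctr',sum(D)/4,np.linalg.norm(D[1]-D[0]),np.linalg.norm(D[1]-D[2]),np.degrees(np.arctan2(*(D[2]-D[1])[1::-1])))
c(353,321,104); c(427,375,88.75)
print('tray');[c(*p,18) for p in[(552,330),(754,395),(672,574)]]
print('other');c(260,190,10);c(65,360,20)
E
```

```text
stand
(436, 132) [ 610.7 -365.6   66. ]
(413, 172) [ 604.7 -324.    66. ]
(588, 218) [ 491.4 -333.9   66. ]
(610, 175) [ 496.3 -376.9   66. ]
ctr [ 550.8 -350.1   66. ] 113.77092639741723 42.048417803644654 -175.0027943897573
(567, 188) [ 514.4 -353.6   66. ]
(511, 174) [ 550.5 -349.9   66. ]
(456, 158) [ 587.6 -348.3   66. ]
(572, 109) [ 514.8 -354.1  132. ]
door
(320, 194) [ 609.6 -225.3  126. ]
(383, 220) [ 567.5 -222.   126. ]
(245, 335) [ 586.6 -109.2  126. ]
(186, 308) [ 624.9 -112.2  126. ]
ctr [ 597.1 -167.2  126. ] 42.21145037537991 114.48439426646797 80.39316013312833
(353, 321) [ 553.  -161.4  104. ]
(427, 375) [ 504.9 -155.3   88.8]
tray
(552, 330) [ 486.1 -277.2   18. ]
(754, 395) [ 359.9 -282.    18. ]
(672, 574) [ 350.3 -138.3   18. ]
other
(260, 190) [ 714.6 -315.4   10. ]
(65, 360) [ 728.3 -120.1   20. ]
```

```bash
python3 - <<'E'
from h import *
a=load('s0');b=load('d0');np.set_printoptions(suppress=True,precision=1)
for n,p,q in[('display',(257,288),(204,137)),('lamphead',(95,270),(208,45)),('switch/knob box top',(210,340),(170,120)),('machinecorner',(233,236),(240,122)),('redknob near cabinet',(312,263),(207,190)),('drill top',(365,20),(500,150)),('lever ball',(381,100),(338,187))]:
    X=two(a,p,b,q);print(n,X,proj(a,X)-p,proj(b,X)-q)
E
```

```text
display [442.9  63.6 204.6] [-0.7 -0.8] [-0.7  0.4]
lamphead [544.3 236.1 390.9] [2. 3.] [ 1.2 -1.2]
switch/knob box top [428.4 190.8 228.4] [8.  9.1] [ 6.1 -3.4]
machinecorner [513.4  15.7 242.9] [0.2 0.3] [ 0.2 -0.2]
redknob near cabinet [397.6 -67.4 132.4] [3.1 3.3] [ 3.5 -1.9]
drill top [ 542.  -624.4  341.7] [0.2 1.2] [ 1.4 -1.8]
lever ball [ 427.3 -454.3  257.3] [0.4 0.6] [ 0.8 -0.7]
```

View pics/w0.png

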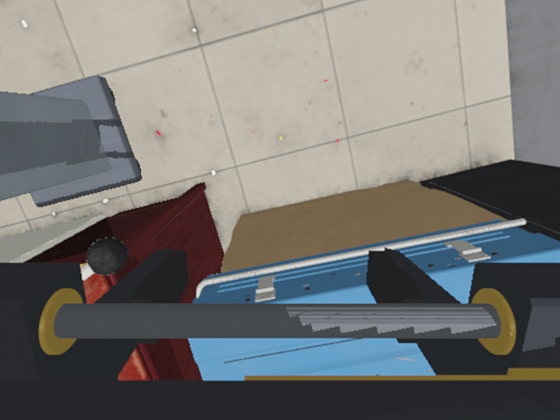

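servo_tool(
  moves=[100, 0, 0, -2.42, 7.06, 100, 0, 0, -2.42, 7.06, 100, 0, 0, -2.42, 7.06, 100, 0, 0, -2.42, 7.06, 100, 0, 0, -2.42, 7.06, 100, 0, 0, -2.42, 7.06, 100, 0, 0, -2.42, 7.06, 100, 0, 0, -2.42, 7.06, 100, 0, 0, -2.42, 7.06, 100, 0, 0, -2.42, 7.06],
)

```text
clock: 0.98
eef_pos: [167.4, 653.6, 481.5]
tool_rot: [[-0.082, 0.997, -0.0], [0.997, 0.082, -0.001], [-0.001, -0.0, -1.0]]
wrist_force: [0.7, 0.4, 0.1]
gripper_width: 1.002
grip_force: 0.0
```

servo_tool(
  moves=[30, -3.38, 1.83, 0, 0, 30, -3.38, 1.83, 0, 0, 30, -3.38, 1.83, 0, 0, 30, -3.38, 1.83, 0, 0, 30, -3.38, 1.83, 0, 0, 30, -3.38, 1.83, 0, 0, 30, -3.38, 1.83, 0, 0, 30, -3.38, 1.83, 0, 0, 30, -3.38, 1.83, 0, 0, 30, -3.38, 1.83, 0, 0, 30, -3.38, 1.83, 0, 0],
)

```text
clock: 1.9
eef_pos: [401.1, 299.4, 480.5]
tool_rot: [[-0.088, 0.996, -0.0], [0.996, 0.088, -0.0], [-0.0, -0.0, -1.0]]
wrist_force: [1.1, 0.0, 0.7]
gripper_width: 0.297
grip_force: 0.0
```

servo_tool(
  moves=[30, -3.7, 0.59, 0, 0, 30, -3.7, 0.59, 0, 0, 30, -3.7, 0.59, 0, 0, 30, -3.7, 0.59, 0, 0, 30, -3.7, 0.59, 0, 0, 30, -3.7, 0.59, 0, 0, 30, -3.7, 0.59, 0, 0, 30, -3.7, 0.59, 0, 0, 30, -3.7, 0.59, 0, 0, 30, -3.7, 0.59, 0, 0, 30, -3.7, 0.59, 0, 0, 30, 0, 0, 0, 0, 30, 0, 0, 0, 0],
)

```text
clock: 2.98
eef_pos: [500.9, -100.2, 479.7]
tool_rot: [[-0.084, 0.996, -0.002], [0.996, 0.084, 0.001], [0.001, -0.002, -1.0]]
wrist_force: [0.4, 0.5, -1.2]
gripper_width: 0.298
grip_force: 0.0
```

```bash
python3 - <<'E'
from h import *
snap('wrist','w1')
E
```

servo_tool(
  moves=[30, -3.17, -0.11, 2.0, 0, 30, -3.17, -0.11, 2.0, 0, 30, -3.17, -0.11, 2.0, 0, 30, -3.17, -0.11, 2.0, 0, 30, -3.17, -0.11, 2.0, 0, 30, -3.17, -0.11, 2.0, 0, 30, -3.17, -0.11, 2.0, 0, 30, -3.17, -0.11, 2.0, 0, 30, 0, 0, 3.0, 0, 30, 0, 0, 3.0, 0, 30, 0, 0, 1, 0, 30, 0, 0, 0, 0, 30, 0, 0, 0, 0],
)

```text
clock: 4.12
eef_pos: [515.0, -350.6, 251.2]
tool_rot: [[-0.09, 0.996, -0.0], [0.996, 0.09, 0.0], [0.0, -0.0, -1.0]]
wrist_force: [0.6, -0.7, 0.2]
gripper_width: 0.296
grip_force: 0.0
```

```bash
python3 - <<'E'
from h import *
snap('wrist','w2');s=arm.observe();print(s['eef_pos'],s['wrist_force'])
c=lambda f:load(f)['color'][:,:,::-1]
cv2.imwrite('pics/v1.png',cv2.resize(np.vstack([c('w1')[60:400],c('w2')[:400]]),None,fx=.8,fy=.8))
E
```

```text
[ 515.69194456 -351.29083231  252.793041  ] [ 0.02734195 -0.38945304  0.52151948]
```

View pics/v1.png

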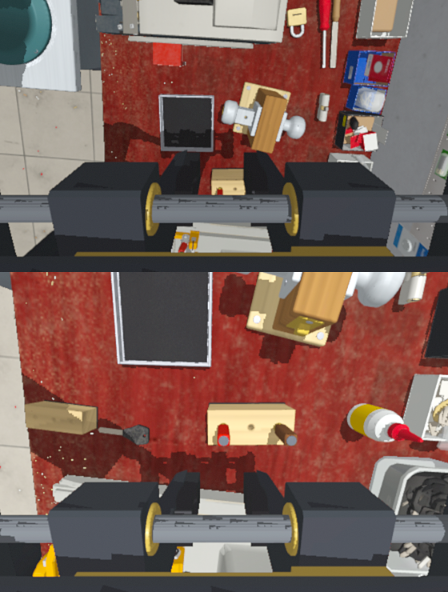

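```bash
python3 - <<'E'
from h import *
np.set_printoptions(suppress=True,precision=1)
d=load('w2');im=d['color'][:,:,::-1]
c=im[150:240,240:400];cv2.imwrite('pics/v2.png',cv2.resize(c,None,fx=5,fy=5,interpolation=cv2.INTER_CUBIC))
d=load('w1');c=d['color'][130:260,260:400,::-1];cv2.imwrite('pics/v3.png',cv2.resize(c,None,fx=4.5,fy=4.5,interpolation=cv2.INTER_CUBIC))
d=load('w2');print(proj(d,[514.6,-354,132]),proj(d,[514.6,-354,74]))
E
```

```text
[276.3 210.3] [276.4 195.3]
```

View pics/v2.png

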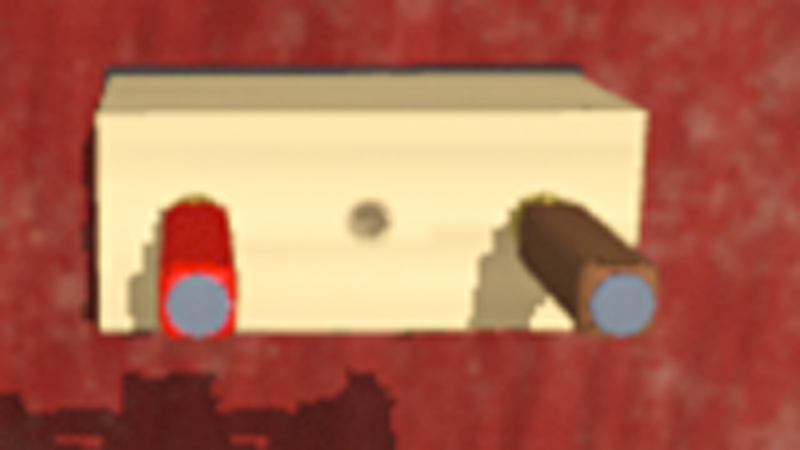

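View pics/v3.png

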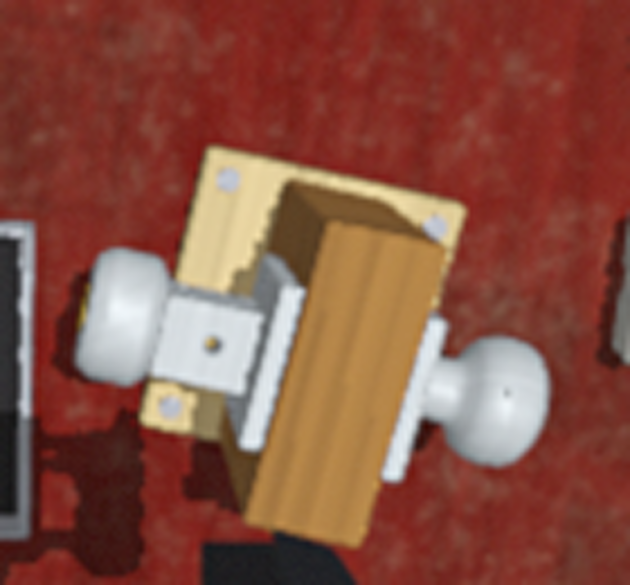

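```bash
python3 - <<'E'
from h import *
np.set_printoptions(suppress=True,precision=1)
d=load('w2')
def c2(u,v,z): X=onz(d,240+u/5,150+v/5,z);print(X);return X
print('cap');c2(199,305,132);print('ferr');c2(196,208,69);print('mid');c2(369,220,66);print('awl');c2(622,305,132)
print('edge');A=c2(98,110,66);B=c2(647,112,66);C=c2(100,330,66);v=B-A;print(np.degrees(np.arctan2(v[1],v[0])))
w=load('w1')
def c1(u,v,z): X=onz(w,260+u/4.5,130+v/4.5,z);print(X);return X
print('hole');H=c1(212,343,104)
D=[c1(*p,126) for p in[(333,222),(445,250),(360,548),(247,518)]];print(sum(D)/4)
ang=lambda v:print('ang',np.degrees(np.arctan2(v[1],v[0])))
ang(D[1]-D[0]);ang(D[0]-D[3]);ang(D[1]-D[2]);ang(sum(D)/4-H)
B=[c1(*p,16) for p in[(212,147),(467,205),(142,425)]];ang(B[1]-B[0]);ang(B[0]-B[2])
a=load('s0');print('pin tri',two(a,(323,158.5),d,(279.8,211)),'hole tri',two(a,(268.25,215.6),w,(260+212/4.5,130+343/4.5)))
E
```

```text
cap
[ 517.6 -354.4  132. ]
ferr
[ 517.2 -351.    69. ]
mid
[ 553.4 -350.9   66. ]
awl
[ 588.8 -347.9  132. ]
edge
[ 495.5 -333.1   66. ]
[ 607.3 -323.3   66. ]
[ 499.5 -379.7   66. ]
4.97056253038089
hole
[ 555.5 -161.8  104. ]
[ 589.8 -109.9  126. ]
[ 629.7 -116.3  126. ]
[ 615.5 -228.9  126. ]
[ 572.9 -220.7  126. ]
[ 602. -169.  126.]
ang -9.140677007001587
ang 81.31897767280158
ang 82.80168842067197
ang -8.794941452298712
[ 556.5 -100.2   16. ]
[ 665.7 -115.2   16. ]
[ 539.2 -223.1   16. ]
ang -7.830669103845626
ang 82.01135756740308
pin tri [ 516.5 -354.9  132.3] hole tri [ 555.1 -163.   101.4]
```

servo_tool(
  moves=[30, -0.3, 0.12, 2.6, 0, 30, 0, 0, 2.6, 0, 30, 0, 0, 2.6, 0, 30, 0, 0, 2.6, 0, 30, 0, 0, 2.6, 0, 30, 0, 0, 2.6, 0, 30, 0, 0, 1.0, 0, 30, 0, 0, 0, 0, 30, 0, 0, 0, 0],
)

```text
clock: 4.92
eef_pos: [517.1, -355.3, 86.5]
tool_rot: [[-0.088, 0.996, 0.002], [0.996, 0.088, -0.001], [-0.001, 0.002, -1.0]]
wrist_force: [0.7, -0.4, 0.6]
gripper_width: 0.3
grip_force: 0.0
```

servo_tool(
  moves=[0, 0, 0, 0, 0, 0, 0, 0, 0, 0, 0, 0, 0, 0, 0, 0, 0, 0, 0, 0, 0, 0, 0, 0, 0, 0, 0, 0, 0, 0],
  force=25,
)

```text
clock: 5.42
eef_pos: [517.6, -356.0, 87.5]
tool_rot: [[-0.088, 0.996, 0.004], [0.996, 0.088, -0.003], [-0.003, 0.004, -1.0]]
wrist_force: [-0.4, 1.2, 6.6]
gripper_width: 0.156
grip_force: 25.0
```

servo_tool(
  moves=[0, 0, 0, -1.0, 0, 0, 0, 0, -2.0, 0, 0, 0, 0, -2.0, 0, 0, 0, 0, -2.0, 0, 0, 0, 0, -2.7, 6.5, 0, 0, 0, -2.0, 6.5, 0, 3.27, 0.17, 0, 0, 0, 3.27, 0.17, 0, 0, 0, 3.27, 0.17, 0, 0, 0, 3.27, 0.17, 0, 0, 0, 3.27, 0.17, 0, 0, 0, 3.27, 0.17, 0, 0, 0, 0, 0, 0, 0, 0, 0, 0, 0, 0, 0, 0, 0, 0, 0],
  force=40,
)

```text
clock: 6.67
eef_pos: [553.2, -162.1, 202.1]
tool_rot: [[0.138, 0.99, 0.0], [0.99, -0.138, -0.001], [-0.001, 0.0, -1.0]]
wrist_force: [0.2, 0.6, 0.4]
gripper_width: 0.154
grip_force: 40.0
```

```bash
python3 - <<'E'
from h import *
np.set_printoptions(suppress=True,precision=2)
s=arm.observe();print(s['eef_pos'],s['wrist_force'],s['tool_rot'],s['gripper_width'])
w=snap('wrist','w3');a=snap('scene','s3');b=snap('side','d3')
for d in(w,a,b):print(proj(d,[555,-162.5,104]),proj(d,[555,-162.5,125]))
f=lambda d,u,v,r,k:cv2.resize(d['color'][max(0,v-r):v+r,max(0,u-r):u+r,::-1],(k,k),interpolation=cv2.INTER_CUBIC)
pw=proj(w,[555,-162.5,104]).astype(int);pa=proj(a,[555,-162.5,110]).astype(int);pb=proj(b,[555,-162.5,110]).astype(int);print(pw,pa,pb)
cv2.imwrite('pics/v4.png',np.hstack([f(w,*pw,50,266),f(a,*pa,30,266),f(b,*pb,30,266)]))
E
```

```text
[ 553.16 -162.15  202.14] [0.15 0.65 0.38] [[ 0.14  0.99  0.  ]
 [ 0.99 -0.14 -0.  ]
 [-0.    0.   -1.  ]] 0.15375220273289364
[279.47 213.09] [279.71 221.05]
[267.7  214.97] [267.31 208.23]
[297.68 201.42] [297.96 192.22]
[279 213] [267 213] [297 198]
```

View pics/v4.png

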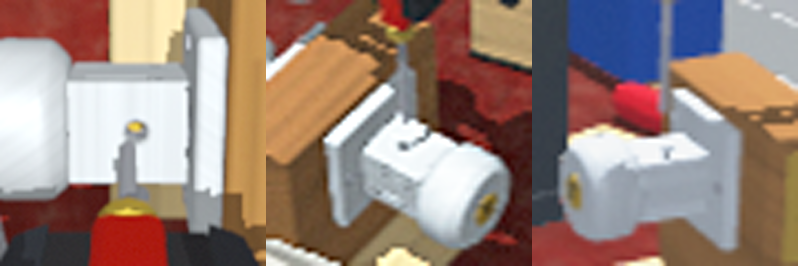

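```bash
python3 - <<'E'
from h import *
np.set_printoptions(suppress=True,precision=1,linewidth=220)
w,a,b=load('w3'),load('s3'),load('d3')
T=two(a,(269.1,210.5),b,(297,197.4));H=two(a,(269.1,216),b,(297.7,202.5));print(T,H,onz(w,280.1,211.9,104))
for d,(r0,r1,c0,c1) in((a,(198,220,262,276)),(b,(188,206,291,304)),(w,(204,226,268,286))):
    g=cv2.cvtColor(d['color'],cv2.COLOR_RGB2GRAY);print(r0,c0);print(g[r0:r1,c0:c1])
E
```

```text
[ 552.  -165.4  115.5] [ 553.2 -163.9  101.7] [ 555.6 -161.6  104. ]
198 262
[[ 77  77  79  73 105 138 138 111  87  77  82  81  76  79]
 [ 71  75  75  88 126 149 135 146 124  78  79  78  84  76]
 [ 76  71  85 127 148 149 132 133 120  80  77  79  84  77]
 [ 67  76 117 140 139 142 130 129 117  80  79  80  82  61]
 [121 251 236 133 134 145 135 128 118  79  80  77  87  60]
 [246 255 255 230 132 142 136 131 116  76  77  83  88  64]
 [255 255 247 167 129 146 132 129 127  87  77  81  83  64]
 [255 242 165 126 133 146 134 127 124  90  81  82  78  64]
 [236 154 130 130 134 146 137 127 122  89  75  77  82  67]
 [149 129 129 134 132 142 138 130 125  92  71  76  79  64]
 [126 135 133 128 176 183 128 126 123  88  76  78  72  62]
 [129 134 127 118 232 239 139 126 121  79  64  70  71  67]
 [131 127 113 224 255 242 153 231 249 131  41  55  71  70]
 [123 168 242 254 252 252 253 254 255 255 251 129  62  63]
 [168 243 254 250 248 249 250 250 253 255 233 115  91  56]
 [237 254 249 254 254 251 251 253 254 255 225 110 242 255]
 [254 249 249 251 252 245 248 254 222 138 121 226 255 255]
 [250 248 250 252 22
[... 2233 characters left out ...]
188 196 214 226 236 243]
 [244 246 247 248 250 230 192 156 146 148 150 169 215 231 235 240 242 245]
 [244 246 247 249 250 208 144 137 147 151 148 161 228 247 245 244 242 244]
 [244 246 247 249 251 207 138 139 149 152 148 154 230 249 247 244 242 243]
 [244 246 247 249 252 209 142 140 149 152 147 154 230 249 247 244 242 243]
 [244 246 248 249 252 208 142 141 151 152 148 153 230 249 247 244 242 243]
 [244 246 248 230 216 180 139 142 152 152 148 153 230 249 247 244 242 243]
 [244 247 248 208 159 146 136 142 151 152 147 154 230 249 247 244 242 243]
 [244 247 249 208 154 145 139 144 151 152 147 153 230 249 247 244 241 243]
 [244 247 249 207 154 142 138 144 151 152 148 151 219 245 246 244 242 243]]
```

```bash
python3 - <<'E'
from h import *
np.set_printoptions(suppress=True,precision=1,linewidth=220)
w,a,b=load('w3'),load('s3'),load('d3')
print('tip',two(a,(266.7,207.5),b,(296,193)),'hole',two(a,(267.9,215.5),b,(297,202)))
t=arm.observe()['eef_pos'];z=t[2]-20.5-58
for n,d in zip('wab',(w,a,b)):print(n,'tip',proj(d,[t[0],t[1],z]),'tip+y edge',proj(d,[t[0],t[1]+2.25,z]),'up30',proj(d,[t[0],t[1],z+30]),'hole',proj(d,[555,-162.5,104]))
print(z,onz(w,279.8,211.3,104),onz(w,276.5,216.5,z), onz(b,296,193,z),onz(b,297,202,104),onz(a,267.9,215.5,104))
E
```

```text
tip [ 553.8 -161.4  125.2] hole [ 554.  -162.   102.9]
w tip [277.1 221.6] tip+y edge [276.6 218.7] up30 [277.1 235.7] hole [279.5 213.1]
a tip [268.3 208.9] tip+y edge [267.8 209.6] up30 [267.8 198.9] hole [267.7 215. ]
b tip [297.3 193.2] tip+y edge [296.7 192.9] up30 [297.7 179.8] hole [297.7 201.4]
123.33573610078938 [ 555.4 -161.1  104. ] [ 553.1 -159.3  123.3] [ 551.3 -160.7  123.3] [ 551.9 -164.5  104. ] [ 553.9 -161.3  104. ]
```

servo_tool(
  moves=[0, -0.02, 0.22, 0.3, 0, 0, 0, 0, 0.4, 0, 0, 0, 0, 0.4, 0, 0, 0, 0, 0.3, 0, 0, 0, 0, 0.2, 0, 0, 0, 0, 0, 0, 0, 0, 0, 0, 0, 0, 0, 0, 0, 0],
)

```text
clock: 7.48
eef_pos: [555.5, -162.5, 185.8]
tool_rot: [[0.139, 0.99, 0.0], [0.99, -0.139, -0.0], [-0.0, 0.0, -1.0]]
wrist_force: [-0.4, 0.0, -0.1]
gripper_width: 0.156
grip_force: 40.0
```

```bash
python3 - <<'E'
from h import *
np.set_printoptions(suppress=True,precision=1,linewidth=220)
s=arm.observe();print(s['eef_pos'],s['wrist_force'])
w,a,b=snap('wrist','w4'),snap('scene','s4'),snap('side','d4')
t=s['eef_pos'];z=t[2]-78.5;print(proj(w,[t[0],t[1],z]),proj(w,[555.5,-161.4,104]))
f=lambda d,u,v,r,k:cv2.resize(d['color'][v-r:v+r,u-r:u+r,::-1],(k,k),interpolation=cv2.INTER_CUBIC)
cv2.imwrite('pics/v5.png',np.hstack([f(w,280,213,25,266),f(a,268,213,20,266),f(b,297,198,20,266)]))
E
```

```text
[ 555.5 -162.5  185.8] [-0.4  0.  -0.1]
[277.1 220.5] [277.  217.8]
```

View pics/v5.png

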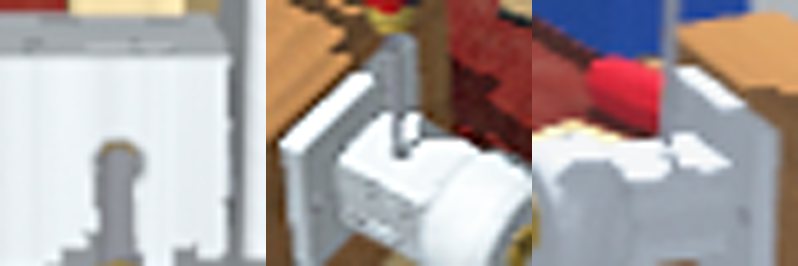

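servo_tool(
  moves=[0, -0.06, 0.02, 0.1, 0, 0, 0, 0, 0.1, 0, 0, 0, 0, 0, 0, 0, 0, 0, 0, 0],
)

```text
clock: 7.97
eef_pos: [555.4, -163.1, 183.6]
tool_rot: [[0.139, 0.99, -0.0], [0.99, -0.139, 0.0], [0.0, -0.0, -1.0]]
wrist_force: [-0.7, -0.9, -1.1]
gripper_width: 0.158
grip_force: 40.0
```

servo_tool(
  moves=[0, 0, 0, 0.08, 0, 0, 0, 0, 0.07, 0, 0, 0, 0, 0, 0, 0, 0, 0, 0, 0],
)

```text
clock: 8.3
eef_pos: [555.4, -163.1, 182.1]
tool_rot: [[0.139, 0.99, -0.0], [0.99, -0.139, 0.0], [-0.0, -0.0, -1.0]]
wrist_force: [0.4, 0.5, -0.2]
gripper_width: 0.152
grip_force: 40.0
```

servo_tool(
  moves=[0, 0, 0, 0.05, 0, 0, 0, 0, 0.05, 0, 0, 0, 0, 0, 0, 0, 0, 0, 0, 0],
)

```text
clock: 8.63
eef_pos: [555.4, -163.1, 181.2]
tool_rot: [[0.139, 0.99, -0.0], [0.99, -0.139, 0.0], [-0.0, -0.0, -1.0]]
wrist_force: [0.2, 0.2, 0.2]
gripper_width: 0.154
grip_force: 40.0
```

servo_tool(
  moves=[0, 0, 0, 0.06, 0, 0, 0, 0, 0.06, 0, 0, 0, 0, 0, 0, 0, 0, 0, 0, 0],
)

```text
clock: 8.97
eef_pos: [555.4, -163.1, 179.9]
tool_rot: [[0.139, 0.99, -0.0], [0.99, -0.139, 0.0], [0.0, -0.0, -1.0]]
wrist_force: [0.1, -0.2, -1.0]
gripper_width: 0.154
grip_force: 40.0
```

servo_tool(
  moves=[0, 0, 0, 0.06, 0, 0, 0, 0, 0.06, 0, 0, 0, 0, 0, 0, 0, 0, 0, 0, 0],
)

```text
clock: 9.3
eef_pos: [555.4, -163.1, 178.7]
tool_rot: [[0.139, 0.99, -0.0], [0.99, -0.139, 0.0], [0.0, -0.0, -1.0]]
wrist_force: [-0.3, 0.6, -1.6]
gripper_width: 0.155
grip_force: 40.0
```

servo_tool(
  moves=[0, 0, 0, 0.06, 0, 0, 0, 0, 0.06, 0, 0, 0, 0, 0, 0, 0, 0, 0, 0, 0],
)

```text
clock: 9.63
eef_pos: [555.4, -163.1, 177.5]
tool_rot: [[0.139, 0.99, -0.0], [0.99, -0.139, 0.0], [0.0, -0.0, -1.0]]
wrist_force: [-0.0, 0.6, -0.0]
gripper_width: 0.152
grip_force: 40.0
```

servo_tool(
  moves=[0, 0, 0, 0.06, 0, 0, 0, 0, 0.06, 0, 0, 0, 0, 0, 0, 0, 0, 0, 0, 0],
)

```text
clock: 9.97
eef_pos: [555.4, -163.1, 176.3]
tool_rot: [[0.139, 0.99, -0.0], [0.99, -0.139, 0.0], [0.0, -0.0, -1.0]]
wrist_force: [0.1, 0.4, -0.4]
gripper_width: 0.154
grip_force: 40.0
```

servo_tool(
  moves=[0, 0, 0, 0.06, 0, 0, 0, 0, 0.06, 0, 0, 0, 0, 0, 0, 0, 0, 0, 0, 0],
)

```text
clock: 10.3
eef_pos: [555.4, -163.1, 175.1]
tool_rot: [[0.139, 0.99, -0.0], [0.99, -0.139, 0.0], [0.0, -0.0, -1.0]]
wrist_force: [-0.2, -0.8, -0.6]
gripper_width: 0.157
grip_force: 40.0
```

servo_tool(
  moves=[0, 0, 0, 0.05, 0, 0, 0, 0, 0.05, 0, 0, 0, 0, 0, 0, 0, 0, 0, 0, 0],
)

```text
clock: 10.63
eef_pos: [555.4, -163.1, 174.2]
tool_rot: [[0.139, 0.99, -0.0], [0.99, -0.139, 0.0], [0.0, -0.0, -1.0]]
wrist_force: [0.6, -0.1, -0.8]
gripper_width: 0.151
grip_force: 40.0
```

servo_tool(
  moves=[0, 0, 0, 0.05, 0, 0, 0, 0, 0.05, 0, 0, 0, 0, 0, 0, 0, 0, 0, 0, 0],
)

```text
clock: 10.97
eef_pos: [555.4, -163.1, 173.1]
tool_rot: [[0.139, 0.99, -0.0], [0.99, -0.139, 0.0], [0.0, -0.0, -1.0]]
wrist_force: [0.2, 0.0, -0.9]
gripper_width: 0.157
grip_force: 40.0
```

servo_tool(
  moves=[0, 0, 0, 0.05, 0, 0, 0, 0, 0.05, 0, 0, 0, 0, 0, 0, 0, 0, 0, 0, 0],
)

```text
clock: 11.3
eef_pos: [555.6, -163.1, 172.4]
tool_rot: [[0.139, 0.99, 0.0], [0.99, -0.139, -0.0], [-0.0, 0.0, -1.0]]
wrist_force: [-0.0, 0.5, 1.4]
gripper_width: 0.153
grip_force: 40.0
```

servo_tool(
  moves=[0, 0, 0, 0.05, 0, 0, 0, 0, 0.05, 0, 0, 0, 0, 0, 0, 0, 0, 0, 0, 0],
)

```text
clock: 11.63
eef_pos: [555.6, -163.1, 171.4]
tool_rot: [[0.139, 0.99, 0.0], [0.99, -0.139, -0.0], [-0.0, 0.0, -1.0]]
wrist_force: [-0.4, 0.3, 1.1]
gripper_width: 0.154
grip_force: 40.0
```

servo_tool(
  moves=[0, 0, 0, 0.05, 0, 0, 0, 0, 0.05, 0, 0, 0, 0, 0, 0, 0, 0, 0, 0, 0],
)

```text
clock: 11.97
eef_pos: [555.6, -163.1, 170.4]
tool_rot: [[0.139, 0.99, 0.0], [0.99, -0.139, -0.0], [-0.0, 0.0, -1.0]]
wrist_force: [-0.4, -0.0, 2.2]
gripper_width: 0.155
grip_force: 40.0
```

servo_tool(
  moves=[0, 0, 0, 0.05, 0, 0, 0, 0, 0.05, 0, 0, 0, 0, 0, 0, 0, 0, 0, 0, 0],
)

```text
clock: 12.3
eef_pos: [555.6, -163.1, 169.3]
tool_rot: [[0.139, 0.99, 0.0], [0.99, -0.139, -0.0], [-0.0, 0.0, -1.0]]
wrist_force: [0.4, -0.0, 3.2]
gripper_width: 0.153
grip_force: 40.0
```

servo_tool(
  moves=[0, 0, 0, 0.05, 0, 0, 0, 0, 0.05, 0, 0, 0, 0, 0, 0, 0, 0, 0, 0, 0],
)

```text
clock: 12.63
eef_pos: [555.6, -163.1, 168.4]
tool_rot: [[0.139, 0.99, 0.0], [0.99, -0.139, -0.0], [-0.0, 0.0, -1.0]]
wrist_force: [-0.9, 0.3, 3.9]
gripper_width: 0.153
grip_force: 40.0
```

servo_tool(
  moves=[0, 0, 0, 0.04, 0, 0, 0, 0, 0.03, 0, 0, 0, 0, 0, 0, 0, 0, 0, 0, 0],
)

```text
clock: 12.97
eef_pos: [555.6, -163.1, 167.6]
tool_rot: [[0.139, 0.99, 0.0], [0.99, -0.139, -0.0], [-0.0, 0.0, -1.0]]
wrist_force: [0.4, 0.3, 3.7]
gripper_width: 0.154
grip_force: 40.0
```

servo_tool(
  moves=[0, 0, 0, 0.02, 0, 0, 0, 0, 0.02, 0, 0, 0, 0, 0, 0, 0, 0, 0, 0, 0],
)

```text
clock: 13.3
eef_pos: [555.6, -163.1, 167.2]
tool_rot: [[0.139, 0.99, 0.0], [0.99, -0.139, -0.0], [-0.0, 0.0, -1.0]]
wrist_force: [0.4, 0.1, 5.1]
gripper_width: 0.154
grip_force: 40.0
```

```bash
cat > f.py <<'E'
from workcell import arm;import numpy as np
s=arm.observe();print(s['eef_pos'].round(2),s['wrist_force'].round(2))
for i in range(3): arm.get_image('side');s=arm.observe();print(s['wrist_force'].round(2),s['eef_pos'].round(2))
E
python3 f.py
```

```text
[ 555.59 -163.13  167.23] [0.38 0.11 5.11]
[0.54 0.53 4.09] [ 555.59 -163.14  167.21]
[-0.02  0.07  3.5 ] [ 555.57 -163.12  167.18]
[-0.24 -0.39  4.28] [ 555.57 -163.12  167.17]
```

servo_tool(
  moves=[0, 0, 0, 0.04, 0, 0, 0, 0, 0.04, 0, 0, 0, 0, 0, 0, 0, 0, 0, 0, 0],
)

```text
clock: 13.78
eef_pos: [555.6, -163.2, 166.7]
tool_rot: [[0.139, 0.99, 0.0], [0.99, -0.139, -0.0], [-0.0, 0.0, -1.0]]
wrist_force: [-0.8, 0.7, 5.7]
gripper_width: 0.161
grip_force: 40.0
```

servo_tool(
  moves=[0, 0, 0, 0.03, 0, 0, 0, 0, 0.03, 0, 0, 0, 0, 0, 0, 0, 0, 0, 0, 0],
)

```text
clock: 14.12
eef_pos: [555.7, -163.2, 166.6]
tool_rot: [[0.139, 0.99, 0.001], [0.99, -0.139, -0.0], [-0.0, 0.001, -1.0]]
wrist_force: [-0.7, 0.2, 7.5]
gripper_width: 0.155
grip_force: 40.0
```

```bash
python3 f.py
```

```text
[ 555.74 -163.17  166.56] [-0.69  0.22  7.51]
[-1.67  0.12  7.99] [ 555.71 -163.19  166.54]
[-0.67 -0.04  7.37] [ 555.72 -163.2   166.52]
[-1.7   0.58  8.39] [ 555.74 -163.18  166.55]
```

servo_tool(
  moves=[0, 0, -0.05, 0, 0, 0, 0, -0.05, 0, 0, 0, 0, -0.05, 0, 0, 0, 0, -0.05, 0, 0, 0, 0, 0, 0, 0, 0, 0, 0, 0, 0],
)

```text
clock: 14.77
eef_pos: [555.0, -163.1, 166.7]
tool_rot: [[0.139, 0.99, 0.004], [0.99, -0.139, -0.001], [-0.0, 0.004, -1.0]]
wrist_force: [1.8, -0.3, 5.5]
gripper_width: 0.156
grip_force: 40.0
```

servo_tool(
  moves=[0, 0, -0.05, 0, 0, 0, 0, -0.05, 0, 0, 0, 0, 0, 0, 0, 0, 0, 0, 0, 0],
)

```text
clock: 15.1
eef_pos: [554.0, -163.0, 166.7]
tool_rot: [[0.139, 0.99, 0.004], [0.99, -0.139, -0.001], [-0.0, 0.004, -1.0]]
wrist_force: [2.8, -0.7, 5.9]
gripper_width: 0.152
grip_force: 40.0
```

servo_tool(
  moves=[0, 0, -0.05, 0, 0, 0, 0, -0.05, 0, 0, 0, 0, -0.05, 0, 0, 0, 0, 0, 0, 0],
)

```text
clock: 15.43
eef_pos: [552.4, -162.8, 166.6]
tool_rot: [[0.139, 0.99, 0.003], [0.99, -0.139, -0.001], [-0.0, 0.003, -1.0]]
wrist_force: [4.7, 0.1, 4.4]
gripper_width: 0.157
grip_force: 40.0
```

servo_tool(
  moves=[0, 0, -0.05, 0, 0, 0, 0, -0.05, 0, 0, 0, 0, -0.05, 0, 0, 0, 0, 0, 0, 0],
)

```text
clock: 15.77
eef_pos: [549.6, -162.4, 165.7]
tool_rot: [[0.139, 0.99, 0.0], [0.99, -0.139, -0.0], [-0.0, 0.0, -1.0]]
wrist_force: [3.5, -1.2, 2.1]
gripper_width: 0.155
grip_force: 40.0
```

servo_tool(
  moves=[0, 0, -0.05, 0, 0, 0, 0, -0.05, 0, 0, 0, 0, 0, 0, 0, 0, 0, 0, 0, 0],
)

```text
clock: 16.1
eef_pos: [548.3, -162.1, 165.3]
tool_rot: [[0.139, 0.99, -0.0], [0.99, -0.139, 0.0], [-0.0, -0.0, -1.0]]
wrist_force: [3.0, -1.6, 1.0]
gripper_width: 0.154
grip_force: 40.0
```

```bash
python3 - <<'E'
from h import *
s=arm.observe();print(s['eef_pos'].round(1),s['wrist_force'].round(1))
b=snap('side','d5');a=snap('scene','s5')
# head shift by template match of knob face between before/after
for f,g,(u,v) in(('d4',b,(286,212)),('s4',a,(282,224))):
    i=load(f)['color'];T=i[v-12:v+12,u-12:u+12] ; S=g['color'][v-20:v+20,u-20:u+20]
    k=6;r=cv2.matchTemplate(cv2.resize(S,None,fx=k,fy=k),cv2.resize(T,None,fx=k,fy=k),cv2.TM_CCOEFF_NORMED);_,m,_,p=cv2.minMaxLoc(r);print(m,p[0]/k-8,p[1]/k-8)
    print(proj(g,[554-4*.99-30,-162+.56+4,90])-proj(g,[554-30,-162+4,90]))
E
```

```text
[ 548.3 -162.1  165.3] [ 3.  -1.6  1. ]
0.8969557881355286 -2.0 1.0
[-1.72582419  0.27664171]
0.961609423160553 1.833333333333334 2.0
[1.4976029  0.81473401]
```

servo_tool(
  moves=[0, 0, -0.05, 0, 0, 0, 0, -0.05, 0, 0, 0, 0, -0.05, 0, 0, 0, 0, -0.05, 0, 0, 0, 0, 0, 0, 0, 0, 0, 0, 0, 0],
)

```text
clock: 16.7
eef_pos: [545.2, -161.4, 164.9]
tool_rot: [[0.139, 0.99, -0.003], [0.99, -0.139, 0.001], [0.001, -0.003, -1.0]]
wrist_force: [0.3, 0.8, 0.0]
gripper_width: 0.156
grip_force: 40.0
```

```bash
python3 - <<'E'
from h import *
s=arm.observe();print(s['eef_pos'].round(1),s['wrist_force'].round(1))
b=snap('side','d6');a=snap('scene','s6')
for f,g,(u,v) in(('d4',b,(286,212)),('s4',a,(282,224))):
    i=load(f)['color'];T=i[v-12:v+12,u-12:u+12] ; S=g['color'][v-20:v+20,u-20:u+20]
    k=6;r=cv2.matchTemplate(cv2.resize(S,None,fx=k,fy=k),cv2.resize(T,None,fx=k,fy=k),cv2.TM_CCOEFF_NORMED);_,m,_,p=cv2.minMaxLoc(r);print(m,p[0]/k-8,p[1]/k-8)
E
```

```text
[ 545.2 -161.4  164.9] [0.3 0.8 0. ]
0.910824716091156 -3.833333333333333 1.333333333333334
0.9642637372016907 3.333333333333334 3.0
```

servo_tool(
  moves=[0, 0, 0.08, 0, 0, 0, 0, 0, -0.4, 0, 0, 0, 0, -0.8, 0, 0, 0, 0, -1.0, 0, 0, 0, 0, -1.3, 0, 0, 0, 0, -1.0, 0, 0, -3.26, -0.02, 0, 0, 0, -3.26, -0.02, 0, 0, 0, -3.26, -0.02, 0, 0, 0, -3.26, -0.02, 0, 0, 0, -3.26, -0.02, 0, 0, 0, -3.26, -0.02, 0, 0, 0, 0, 0, 0, -6.5, 0, 0, 0, 0, -6.5, 0, 0, 0, 0, 0, 0, 0, 0, 0, 0],
)

```text
clock: 18.13
eef_pos: [519.3, -355.9, 211.9]
tool_rot: [[-0.084, 0.996, 0.001], [0.996, 0.084, -0.001], [-0.001, 0.001, -1.0]]
wrist_force: [-0.1, -0.1, -0.2]
gripper_width: 0.155
grip_force: 40.0
```

```bash
python3 - <<'E'
from h import *
s=arm.observe();print(s['eef_pos'].round(1),s['wrist_force'].round(1),s['tool_rot'].round(3))
np.set_printoptions(suppress=True,precision=1,linewidth=220)
w=snap('wrist','w7');b=snap('side','d7');a=snap('scene','s7')
for f,g,(u,v) in(('d4',b,(286,212)),('s4',a,(282,224))):
    i=load(f)['color'];T=i[v-12:v+12,u-12:u+12] ; S=g['color'][v-20:v+20,u-20:u+20]
    k=6;r=cv2.matchTemplate(cv2.resize(S,None,fx=k,fy=k),cv2.resize(T,None,fx=k,fy=k),cv2.TM_CCOEFF_NORMED);_,m,_,p=cv2.minMaxLoc(r);print(m,p[0]/k-8,p[1]/k-8)
g=cv2.cvtColor(w['color'],cv2.COLOR_RGB2GRAY)
for x in(514.5,517,519):print(proj(w,[x,-354,66]),proj(w,[x,-354,s['eef_pos'][2]-79]))
print(g[200:226:1,262:292])
E
```

```text
[ 519.3 -355.9  211.9] [-0.1 -0.1 -0.2] [[-0.084  0.996  0.001]
 [ 0.996  0.084 -0.001]
 [-0.001  0.001 -1.   ]]
0.892824649810791 -3.333333333333333 1.833333333333334
0.9500447511672974 3.666666666666666 2.166666666666666
[271.9 196.5] [270.6 217.2]
[274.6 196.8] [274.  217.5]
[276.8 197. ] [276.8 217.7]
[[236 236 236 237 236 236 237 235 231 222 201 175 164 164 175 186 206 220 232 237 237 237 235 235 235 234 234 235 235 234]
 [236 236 236 236 236 236 236 236 234 231 224 214 210 209 213 217 223 231 235 237 237 236 234 232 232 232 232 232 233 232]
 [236 235 235 235 235 235 235 236 236 234 232 231 231 229 229 229 232 236 237 237 237 235 233 229 228 228 229 229 229 229]
 [235 235 235 235 235 235 235 235 236 235 234 234 233 233 233 234 235 236 236 236 236 235 231 228 226 227 227 227 228 228]
 [234 235 234 235 234 234 234 235 235 235 235 235 235 235 235 235 235 235 235 235 235 234 232 229 228 227 228 228 229 229]
 [233 233 233 233 233 233 233 233 233 233 233 233 233 233 233 234 233 233 234 234 233 234 232 231 230 230 231 231 231 231]
 [232 231 232 231 232 232 232 233 232 233 232 232 232 2
[... 1705 characters left out ...]
237 238 227 178 143 151 157 157 163 222 237 237 237 237 237 237 237 237 237 237 237]
 [201 202 204 167 128 124 131 188 206 205 205 194 160 142 152 158 158 159 187 198 199 199 199 200 199 200 201 200 200 200]
 [ 99 101 113 106  97 100  95 110 117 116 114 120 131 143 153 158 160 156 128  98  95  98 100 103 107 108 112 108 105 102]
 [ 59  68  79  88  91  92  84  77  75  74  74  88 124 145 154 158 160 160 123  75  70  75  80  83  89  91  96  90  84  80]
 [ 71  85  87  92  91  91  84  78  76  77  76  91 128 147 154 157 160 161 126  82  77  83  84  88  92  97  99  96  87  85]
 [ 61  70  73  72  72  73  67  63  62  74  78  95 130 148 154 156 160 161 124  72  75  82  86  86  89  94  96  91  85  86]]
```

servo_tool(
  moves=[0, 0.06, -0.2, 1.5, 0, 0, 0, 0, 2.0, 0, 0, 0, 0, 2.0, 0, 0, 0, 0, 0.8, 0, 0, 0, 0, 0.2, 0, 0, 0, 0, 0.2, 0, 0, 0, 0, 0.2, 0, 0, 0, 0, 0.2, 0, 0, 0, 0, 0, 0],
)

```text
clock: 19.03
eef_pos: [517.1, -355.1, 139.7]
tool_rot: [[-0.088, 0.996, 0.0], [0.996, 0.088, -0.0], [-0.0, 0.0, -1.0]]
wrist_force: [-0.4, -0.1, -0.4]
gripper_width: 0.154
grip_force: 40.0
```

```bash
python3 f.py
```

```text
[ 517.1  -355.06  139.67] [-0.44 -0.09 -0.41]
[-0.42  0.29 -1.59] [ 517.09 -355.06  139.79]
[ 0.58  0.29 -1.93] [ 517.11 -355.13  139.88]
[-0.5   0.24 -0.07] [ 517.12 -355.19  139.92]
```

servo_tool(
  moves=[0, 0, 0, 0.6, 0, 0, 0, 0, 0.8, 0, 0, 0, 0, 0.8, 0, 0, 0, 0, 0.8, 0, 0, 0, 0, 0.8, 0, 0, 0, 0, 0.8, 0, 0, 0, 0, 0.4, 0, 0, 0, 0, 0.1, 0, 0, 0, 0, 0.05, 0, 0, 0, 0, 0, 0, 0, 0, 0, 0, 0],
)

```text
clock: 20.1
eef_pos: [517.2, -355.2, 88.5]
tool_rot: [[-0.088, 0.996, 0.0], [0.996, 0.088, -0.0], [-0.0, 0.0, -1.0]]
wrist_force: [-0.1, 0.4, -1.0]
gripper_width: 0.155
grip_force: 40.0
```

```bash
python3 f.py
```

```text
[ 517.16 -355.17   88.51] [-0.12  0.36 -0.99]
[ 0.33 -0.63 -0.37] [ 517.19 -355.17   88.58]
[ 0.01  0.3  -0.53] [ 517.2  -355.17   88.61]
[-0.35  0.11 -0.06] [ 517.18 -355.19   88.61]
```

servo_tool(
  moves=[0, 0, 0, 0.06, 0, 0, 0, 0, 0.05, 0, 0, 0, 0, 0.04, 0, 0, 0, 0, 0, 0, 0, 0, 0, 0, 0],
)

```text
clock: 20.67
eef_pos: [517.2, -355.2, 87.5]
tool_rot: [[-0.088, 0.996, 0.0], [0.996, 0.088, -0.0], [-0.0, 0.0, -1.0]]
wrist_force: [-1.9, 1.5, 4.6]
gripper_width: 0.157
grip_force: 40.0
```

```bash
python3 f.py
```

```text
[ 517.16 -355.21   87.46] [-1.86  1.52  4.61]
[-1.76  1.91  6.58] [ 517.19 -355.21   87.48]
[-1.58  0.74  5.45] [ 517.18 -355.22   87.48]
[-1.49  0.82  6.09] [ 517.21 -355.21   87.48]
```

servo_tool(
  moves=[30, 0, 0, 0, 0, 30, 0, 0, 0, 0, 30, 0, 0, 0, 0, 30, 0, 0, -1.0, 0, 30, 0, 0, -2.0, 0, 30, 0, 0, -3.0, 0, 30, 0, 0, -3.0, 0, 30, 0, 0, -3.0, 0, 30, 0, 0, -2.0, 0],
)

```text
clock: 21.57
eef_pos: [518.0, -355.8, 230.8]
tool_rot: [[-0.088, 0.996, 0.003], [0.996, 0.088, -0.002], [-0.003, 0.003, -1.0]]
wrist_force: [1.6, 0.2, 0.5]
gripper_width: 0.301
grip_force: 0.0
```

servo_tool(
  moves=[80, 0, 0, 0, -7, 80, 0, 0, 0, -7, 80, 0, 0, 0, -7, 80, 0, 0, 0, -7, 80, 0, 0, 0, -7, 80, 0, 0, 0, -7, 80, 0, 0, 0, -7, 80, 0, 0, 0, -7, 80, 0, 0, 0, -7, 80, 0, 0, 0, -7, 80, 0, 0, 0, -7, 80, 0.53, 3.28, 0, 0, 80, 0.53, 3.28, 0, 0, 80, 0.53, 3.28, 0, 0, 80, 0.53, 3.28, 0, 0, 80, 0.53, 3.28, 0, 0, 80, 0.53, 3.28, 0, 0, 80, 0, 0, 0, 0, 80, 0, 0, 0, 0],
)

```text
clock: 23.15
eef_pos: [512.9, -154.4, 227.4]
tool_rot: [[-0.991, 0.135, 0.001], [0.135, 0.991, -0.0], [-0.001, -0.0, -1.0]]
wrist_force: [-0.3, -0.3, 0.7]
gripper_width: 0.8
grip_force: 0.0
```

```bash
python3 - <<'E'
from h import *
np.set_printoptions(suppress=True,precision=1,linewidth=220)
s=arm.observe();print(s['eef_pos'].round(1),s['wrist_force'].round(1),s['tool_rot'].round(3),s['gripper_width'])
w=snap('wrist','w8');a=snap('scene','s8')
cv2.imwrite('pics/v6.png',np.hstack([w['color'][:300,140:420],cv2.resize(a['color'][140:280,210:350],(300,300),interpolation=cv2.INTER_CUBIC)[:, :]])[:,:,::-1])
print('head',proj(w,[513.3,-156.4,113]),'front face top',proj(w,[499.4,-154.5,113]),'hole',proj(w,[547,-161,104]))
E
```

```text
[ 512.9 -154.4  227.4] [-0.3 -0.3  0.7] [[-1.   0.1  0. ]
 [ 0.1  1.  -0. ]
 [-0.  -0.  -1. ]] 0.7996056611398001
head [274.6 208.9] front face top [274.6 192.3] hole [274.8 243.5]
```

View pics/v6.png

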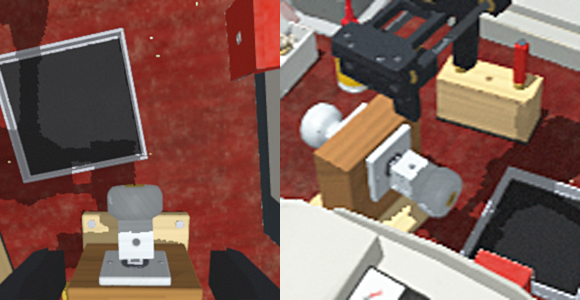

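servo_tool(
  moves=[80, 0.02, -0.19, 2.4, 0, 80, 0, 0, 2.8, 0, 80, 0, 0, 2.8, 0, 80, 0, 0, 2.8, 0, 80, 0, 0, 2.4, 0, 80, 0, 0, 1.6, 0, 80, 0, 0, 0.8, 0, 80, 0, 0, 0, 0, 80, 0, 0, 0, 0],
)

```text
clock: 24.0
eef_pos: [512.6, -158.6, 70.9]
tool_rot: [[-0.99, 0.14, -0.0], [0.14, 0.99, -0.0], [0.0, -0.0, -1.0]]
wrist_force: [-0.5, -1.1, 0.5]
gripper_width: 0.799
grip_force: 0.0
```

```bash
python3 f.py
```

```text
[ 512.55 -158.62   70.91] [-0.47 -1.13  0.46]
[ 0.08 -0.7   0.12] [ 513.3  -158.64   71.78]
[ 0.58  0.17 -0.25] [ 513.64 -158.56   72.21]
[ 0.47  0.17 -0.22] [ 513.76 -158.43   72.42]
```

servo_tool(
  moves=[80, 0, 0.21, 0.15, 0, 80, 0, 0, 0, 0, 80, 0, 0, 0, 0, 60, 0, 0, 0, 0, 50, 0, 0, 0, 0, 50, 0, 0, 0, 0, 50, 0, 0, 0, 0, 50, 0, 0, 0, 0, 50, 0, 0, 0, 0],
  force=8,
)

```text
clock: 24.9
eef_pos: [512.6, -155.6, 69.2]
tool_rot: [[-0.99, 0.139, -0.0], [0.139, 0.99, -0.0], [0.0, -0.0, -1.0]]
wrist_force: [-0.4, -0.5, -0.6]
gripper_width: 0.558
grip_force: 7.9
```

```bash
python3 f.py
```

```text
[ 512.6  -155.58   69.19] [-0.44 -0.51 -0.64]
[-0.3  -0.11  0.35] [ 512.59 -155.6    69.2 ]
[ 0.34 -0.91  0.2 ] [ 512.59 -155.58   69.18]
[0.31 0.14 0.53] [ 512.58 -155.59   69.19]
```

servo_tool(
  moves=[45, 0, 0, 0, 0, 45, 0, 0, 0, 0, 45, 0, 0, -0.05, 0, 45, 0.1, 0, 0, 0, 45, 0.2, 0, 0, 0, 45, 0.2, 0, 0, 0, 45, 0.2, 0, 0, 0, 45, 0, 0, 0, 0],
  force=35,
)

```text
clock: 25.72
eef_pos: [504.6, -154.3, 69.2]
tool_rot: [[-0.99, 0.139, -0.001], [0.139, 0.99, 0.001], [0.002, 0.0, -1.0]]
wrist_force: [-0.4, -0.1, -2.1]
gripper_width: 0.553
grip_force: 34.3
```

```bash
python3 f.py
```

```text
[ 504.64 -154.26   69.19] [-0.43 -0.11 -2.11]
[ 0.18 -0.17 -1.72] [ 505.01 -154.34   69.34]
[-0.5   0.61 -2.51] [ 505.3  -154.43   69.45]
[-0.34 -0.12 -2.25] [ 505.49 -154.52   69.58]
```

servo_tool(
  moves=[45, 0.2, 0, 0, 0, 45, 0.3, 0, 0, 0, 45, 0.4, 0, 0, 0, 45, 0.4, 0, 0, 0, 45, 0.4, 0, 0, 0, 45, 0.4, 0, 0, 0, 45, 0.5, 0, 0, 0, 45, 0.5, 0, 0, 0, 45, 0.5, 0, 0, 0, 45, 0.5, 0, 0, 0, 45, 0, 0, 0, 0],
)

```text
clock: 26.78
eef_pos: [463.7, -148.5, 69.4]
tool_rot: [[-0.99, 0.139, -0.001], [0.139, 0.99, 0.0], [0.001, 0.0, -1.0]]
wrist_force: [-0.7, 0.9, -2.4]
gripper_width: 0.553
grip_force: 34.3
```

```bash
python3 f.py
```

```text
[ 463.72 -148.55   69.44] [-0.67  0.91 -2.37]
[ 0.71  0.1  -1.77] [ 464.4  -148.75   69.61]
[ 0.49  0.67 -2.01] [ 464.95 -148.87   69.77]
[ 0.58  0.18 -1.95] [ 465.27 -148.95   69.85]
```

servo_tool(
  moves=[45, 1.34, -1.63, 0, 0, 45, 1.34, -1.63, 0, 0, 45, 1.34, -1.63, 0, 0, 45, 1.34, -1.63, 0, 0, 45, 0, 0, 1.0, 0, 45, 0, 0, 2.0, 0, 45, 0, 0, 1.5, 0, 45, 0, 0, 0.8, 0, 45, 0, 0, 0.3, 0, 45, 0, 0, 0, 0, 45, 0, 0, 0, 0],
)

```text
clock: 27.85
eef_pos: [403.7, -206.1, 14.0]
tool_rot: [[-0.99, 0.138, 0.001], [0.138, 0.99, -0.0], [-0.001, -0.0, -1.0]]
wrist_force: [0.3, 0.2, -2.3]
gripper_width: 0.555
grip_force: 34.3
```

```bash
python3 f.py; python3 - <<'E'
from h import *
w=snap('wrist','w9')
g=w['color'].astype(int); print(arm.observe()['eef_pos'])
E
```

```text
[ 403.67 -206.07   14.01] [ 0.32  0.25 -2.31]
[-0.2  -0.19 -2.36] [ 403.9  -206.27   14.35]
[-0.82  0.45 -2.57] [ 403.99 -206.39   14.54]
[ 0.18  0.   -2.32] [ 403.93 -206.4    14.58]
[ 403.83852347 -206.37359194   14.56565765]
```

servo_tool(
  moves=[45, 0, 0, 0.2, 0, 45, 0, 0, 0.1, 0, 45, 0, 0, 0.1, 0, 45, 0, 0, 0.05, 0, 45, 0, 0, 0, 0, 45, 0, 0, 0, 0],
)

```text
clock: 28.55
eef_pos: [404.5, -206.6, 11.0]
tool_rot: [[-0.99, 0.139, 0.002], [0.139, 0.99, -0.001], [-0.003, -0.0, -1.0]]
wrist_force: [-2.2, 2.2, 9.9]
gripper_width: 0.553
grip_force: 33.7
```

servo_tool(
  moves=[45, 0, 0, 0.06, 0, 45, 0, 0, 0.06, 0, 45, 0, 0, 0, 0, 45, 0, 0, 0, 0],
)

```text
clock: 28.88
eef_pos: [405.2, -206.7, 10.7]
tool_rot: [[-0.99, 0.139, 0.003], [0.139, 0.99, -0.001], [-0.003, -0.001, -1.0]]
wrist_force: [-1.4, 4.6, 17.4]
gripper_width: 0.549
grip_force: 34.4
```

Touching the tray. Release, lift and check.

servo_tool(
  moves=[60, 0, 0, -0.05, 0, 62, 0, 0, -0.05, 0, 66, 0, 0, 0, 0, 70, 0, 0, 0, 0, 70, 0, 0, 0, 0, 70, 0, 0, 0, 0, 70, 0, 0, -0.5, 0, 70, 0, 0, -1.5, 0, 70, 0, 0, -2.5, 0, 70, 0, 0, -3, 0, 70, 0, 0, -3, 0, 70, 0, 0, -3, 0, 70, 0, 0, -3, 0, 70, 0, 0, -2, 0, 70, 0, 0, 0, 0, 70, 0, 0, 0, 0, 70, 0, 0, 0, 0, 70, 0, 0, 0, 0],
)

```text
clock: 30.38
eef_pos: [401.7, -205.3, 192.0]
tool_rot: [[-0.99, 0.139, -0.003], [0.139, 0.99, 0.002], [0.003, 0.001, -1.0]]
wrist_force: [-0.1, 0.0, 0.3]
gripper_width: 0.699
grip_force: 0.0
```

```bash
python3 - <<'E'
from h import *
np.set_printoptions(suppress=True,precision=1,linewidth=220)
s=arm.observe();print(s['eef_pos'],s['wrist_force'])
w=snap('wrist','w10');a=snap('scene','s10');b=snap('side','d10')
# bright knob inside tray (wrist)
for z,n in((25,'knob'),):
    g=cv2.cvtColor(w['color'],cv2.COLOR_RGB2HSV); m=((g[...,2]>110)&(g[...,1]<60)).astype(np.uint8)
    k,l,st,c=cv2.connectedComponentsWithStats(m)
    for i in range(1,k):
        if st[i,4]>300: print(st[i],onz(w,*c[i],z))
for n,i in(('s10',a),('d10',b)):
    h=cv2.cvtColor(i['color'],cv2.COLOR_RGB2HSV); r=(((h[...,0]<6)|(h[...,0]>174))&(h[...,1]>190)&(h[...,2]>130)).astype(np.uint8)
    p=proj(i,[517,-354,100]).astype(int); sub=r[p[1]-25:p[1]+25,p[0]-12:p[0]+12]; ys,xs=np.nonzero(sub); print(n,p,xs.mean()-12,ys.min()-25,ys.max()-25, proj(i,[517,-354,132])-p,proj(i,[517,-354,74])-p)
E
```

```text
[ 401.7 -205.3  192. ] [-0.1  0.   0.3]
[   0    0  169   27 2366] [ 215.  -368.5   25. ]
[ 483    0   77  159 6666] [350.1  32.   25. ]
[ 36  43  21  52 604] [ 254.7 -390.2   25. ]
[ 75  67  18  55 403] [ 288.3 -368.3   25. ]
[   0  128   44  157 3431] [ 394.3 -471.7   25. ]
[ 190  137  158  147 4056] [ 422.  -215.3   25. ]
[ 83 142  17  39 334] [ 344.5 -376.7   25. ]
[ 250  187   53   73 2829] [ 428.5 -210.1   25. ]
[ 482  231   78   55 2459] [499.2  41.5  25. ]
[ 461  299   99   50 4357] [578.2  30.4  25. ]
[  112   303   330    36 11145] [ 541.3 -224.8   25. ]
[ 309  345   67   31 1290] [ 607.8 -158.3   25. ]
[159 353  21  27 331] [ 588.7 -356.3   25. ]
s10 [321 169] 0.41935483870967794 -8 -1 [  1.1 -10.2] [-0.   8.3]
d10 [338 242] -0.5897435897435894 -15 21 [  1.9 -15.8] [-0. 13.]
```

```bash
python3 - <<'E'
from h import *
for n,m in(('s0','s10'),('d0','d10')):
    A=load(n);B=load(m);p=proj(A,[517,-354,100]).astype(int)
    s=lambda d:d['color'][p[1]-20:p[1]+16,p[0]-14:p[0]+14].astype(int)
    d=np.abs(s(A)-s(B)).mean(2);print(n,d.mean().round(1),(d>60).sum())
arm.finish_job()
E
```

```text
s0 51.2 319
d0 1.9 0
the job is handed in; nothing more can be done
```

I handed in the job with the knob lying in the parts tray and the release pin back upright in the stand. In the last pictures the side camera showed the pin as at the start; the scene-camera check of it did not match, and I handed in without finding out why.

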